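# Wind the soak timer and open the sanitiser jug

## Task

Get the sanitising soak for the cookie cutters ready: first wind the clockwork timer by turning its wing key clockwise until it is fully wound at its stop (it takes a few partial turns). Then press the jug's push-and-turn safety cap down, twist it counter-clockwise while it is down, and lift it off. Finish while still holding the cap level in the gripper, straight above the jug and about 6 cm clear of its mouth; do not put it down or let go, and leave the other things on the bench where they are.

Things in the scene. Friction and masses are not known exactly. Their poses are not given: they have to be found in the camera images.
- jug: White sanitiser jug, 126 x 138 mm, in a metal cradle (150 x 150 mm) bolted to the bench: it cannot move. Left or right of the timer. Origin: centre of the underside, z up. Mouth 225 mm up; neck 30 mm diameter (41 mm over its tabs); shoulders lower than 182 mm. Grip loop on its +x side, out to 101 mm from the axis, up to 174 mm high.
- mouth (a point): Centre of the jug's mouth, 225 mm above the bench; axes parallel to the jug's. A sprung seal under the cap pushes it up with 6 N when locked and 9 N when pressed fully down. Once pressed and turned 55 degrees the cap is free, and a stop comes at about 90 degrees.
- cap: Loose grey ribbed round cap on the jug, 52 mm diameter, 32 mm tall, 35 g. Origin: centre of its open rim, z up; locked, it is 20 mm below the mouth, x along the jug's x. To open: press down 5 mm or more (hard stop at 6), keep it down, turn 70 degrees counter-clockwise from above, lift straight up. Not pressed, it neither turns nor lifts. Any grasp yaw across it works, at 30 to 40 N.
- timer: Clockwork timer screwed to the bench, cannot move: white box 104 x 98 mm, 58 mm high, on a 140 x 100 mm plate, with a round metal dial on top (top at 62 mm). Origin: centre of the underside, z up.
- key (a joint): Turn of the timer's wing key, in rad, growing as it is turned clockwise seen from above (winding); it starts between 0 and 0.5, and the fully wound stop is at 2.6. It turns against a light spring and friction of together 0.10 to 0.18 N m and stays where it is let go.
- key_grip (a point): Point in the upright metal wing of the key, on its vertical turning axis, at the height to grip, 92 mm above the bench. The wing is a flat plate 44 mm long (along this point's x), 10 mm thick (y, the direction to pinch), from 72 to 106 mm above the bench, on a 22 mm hub.
- jar: Bystander: closed food jar, 72 mm diameter, 110 mm tall, loose. Origin: centre of the underside.
- bowl: Bystander: white mixing bowl, 210 mm diameter, 90 mm tall, loose. Origin: centre of the underside.
- tub: Bystander: white open tub, 240 x 170 x 90 mm, with cookie cutters lying in it, loose. Origin: centre of the underside.
- spatula: Bystander: spatula lying on the bench along its x axis, loose.

How it is judged:
On the way, in this order (a step that is already met when the one before it is completed fails the run):
1. the timer key is wound to its stop (value of joint key above 2.4 rad), for 0.1 s.
2. the cap, still on the jug, is pressed down at least 3.5 mm (z of cap in the frame of mouth below -0.0235 m and horizontal distance between cap and mouth below 0.006 m and angle between the x axis of cap and the x axis of jug, either way round below 0.35 rad), for 0.05 s.
3. the cap, still on the jug, is twisted at least 50 degrees (angle between the x axis of cap and the x axis of jug, either way round above 0.87 rad and z of cap in the frame of mouth below -0.01 m and horizontal distance between cap and mouth below 0.006 m), for 0.05 s.
At the end, for the whole second after the job is handed in: The key is within 0.2 rad of its fully wound stop; the cap is held still by the fingers, off the jug, its rim 30 to 110 mm above the mouth, within 35 mm of the mouth's axis and tilted less than 17 degrees (value of joint key above 2.4 rad and z of cap in the frame of mouth between 0.03 and 0.11 m and horizontal distance between cap and mouth below 0.035 m and angle between cap's own z axis and vertical below 0.3 rad and contact force between cap and the fingers above 1 N and contact force between cap and jug below 0.1 N and linear speed of cap below 0.03 m/s); the arm keeps its last pose, push and grip.
It fails at once if a bystander is moved more than 30 mm (distance of any of jar, bowl, tub, spatula from where it was at the start of the episode above 0.03 m).
It also fails if it takes over 67 s, if anything falls off the work surface, if the arm or the gripper's body presses on something with over 40 N, if the wrist force passes 120 N, or if a joint passes its speed limit or range.

## Robot

A 6-joint arm with a two-finger parallel gripper is mounted at the origin on the work surface. World frame = base frame: x ahead of the robot, y to its left, z up, the work surface at z = 0. Lengths are in m, angles in rad, forces in N, time in s.
With the tool pointing down it reaches from about 0.35 to 0.8 m from the base axis. Payload 7.3 kg.
Tool frame: the origin (TCP) lies between the finger pads; the fingertips stand 11 mm ahead of it and the grasp point (between the pads) lies 8 mm behind it; z points along the fingers, y is the line along which they close (so a half turn about z gives the same grasp; the last joint's range is limited). The gripper opens to 85 mm and grips with 20 to 120 N. Pads are 22 mm wide; open, the fingers measure 114 mm over their backs; the gripper's body (76 mm by 85 mm) begins 54 mm behind the grasp point. The pads swing forward as they close: fully open they stand 13 mm farther back than shut.
Start: joints at [-1.413, 0.342, 1.524, -0, 1.275, -0.146], TCP at [0.157, -0.501, 0.242] pointing down, gripper open.
Joint ranges: [-2.53, 2.53], [-0.77, 2.02], [0.04, 2.7], [-1, 4.14], [0.28, 2.66], [-3.11, 3.11]. Speed limits (rad/s): [2.57, 2.57, 3.14, 3.14, 3.14, 3.14].

## Interface

Orientations are given as a unit quaternion [x, y, z, w].
In Python, from station import manip, eyes, job gives the robot as it stands.
- The arm moves only by the tool jog_arm, never from a script. Its argument "targets" is a list of rows, each a list of 7 numbers: the turn, a rotation vector about the tool's x, y, z in units of 5 degrees (1.0 is 5 degrees), then the shift along the tool's x, y, z in units of 25 mm (1.0 is 25 mm), then the finger opening in mm, from 0 to 85.4. In form: [[rx, ry, rz, tx, ty, tz, gripper], ...]. A call has 1 to 8 rows; each row shifts and turns the commanded pose from where the row before left it, along the tool's axes as they then stand; what a row does not reach is not made up. A row lasts 1/12 s, in which the tool goes at most 41.7 mm and 7.16 degrees, less where a joint would pass 70% of its speed; a pose out of reach is approached as far as the arm can. A call is refused whole if a number of a shift passes 1 or a number of a turn 1, either way. A call with a gripper value outside its range is refused whole. The fingers move at their own pace and stop on an object; "newtons" is the grip in N (left out, the last holds). Time passes only in rows, so rows that do not move let the fingers close. It gives the time, the measured TCP pose, the force, the opening and the grip force at its end, in the units of the state.
- manip.get_obs(): the state, without advancing time (a new reading comes with each control period).
- eyes.read_camera(name): name is "scene" or "top" or "wrist"; returns the picture (400x640x3 uint8, red, green, blue); there is no depth.
- eyes.calibration(name): a dict with "intrinsics" (3x3 intrinsics, pixels), "D" ([k1, k2, p1, p2, k3] as OpenCV has them; the pictures are not rectified), "world_from_camera" (4x4, takes a point from camera to world coordinates). Camera axes: x right, y down, z forward; pixel columns grow to the right and rows downward; lengths in m; the calibration is good to about 2 mm. A picture is of the moment at which its call begins: read the wrist's pose just before it. calibration takes no time and is no camera call; for the wrist camera it gives the pose at the moment of the call.
- job.job_done(): hands the job in; it is judged then, once.
The state is a dict: "time_s": time; "joints": joint angles; "joint_vel": joint speeds; "joint_torque": joint torques, N m; "tcp_pos": TCP position; "orientation": TCP orientation; "wrist_force": force on the tool from outside, world axes, zero at the start; "ft_torque": the same for the moment, N m; "width": finger opening in m; "grip_force": force on a finger pad.
Only numpy, scipy, OpenCV 4.12 (cv2) and the standard library are available. Lean on these libraries where they do the work, as an engineer would, in place of code of your own. Each camera call takes 0.05 s, during which the arm holds its last target. There are 200 camera calls.

## Working session

There is one attempt and no reset: what is moved stays moved. The work goes in short steps, Python scripts to look and compute and a tool call to move; the robot and the scene stay as the last step left them, time stands still between calls to the robot, and variables do not carry over. Pictures are saved under pics/ and viewed, at most 10 in all, crops included, and the job is handed in when it is done.

Besides the shell and the picture viewer there is one more tool, called as name(argument=value, ...) on one line, values as JSON. jog_arm: Moves the arm, as the interface text tells. Its arguments: {"type":"object","properties":{"targets":{"type":"array","items":{"type":"array","items":{"type":"number"}}},"newtons":{"type":"number"}},"required":["targets"]}

```bash
mkdir -p pics; python3 - <<'E'
from station import manip, eyes, job
import cv2
for n in ("scene","top"):
    im=eyes.read_camera(n); cv2.imwrite(f"pics/{n}0.png",im[:,:,::-1])
    c=eyes.calibration(n); print(n,c)
o=manip.get_obs(); print(o)
E
```

```text
scene {'intrinsics': array([[373.42484537,   0.        , 322.34258327],
       [  0.        , 373.42484537, 200.93986078],
       [  0.        ,   0.        ,   1.        ]]), 'D': array([-0.03725548,  0.        ,  0.        ,  0.        ,  0.        ]), 'world_from_camera': array([[ 0.42830789,  0.77976604, -0.45663692,  1.16322235],
       [ 0.90353471, -0.3621091 ,  0.2291332 , -0.28705067],
       [ 0.01331791, -0.51072686, -0.85963987,  1.20114894],
       [ 0.        ,  0.        ,  0.        ,  1.        ]])}
top {'intrinsics': array([[518.94632465,   0.        , 318.24328161],
       [  0.        , 518.94632465, 200.3104641 ],
       [  0.        ,   0.        ,   1.        ]]), 'D': array([0.0037858, 0.       , 0.       , 0.       , 0.       ]), 'world_from_camera': array([[-3.91598270e-03, -9.75888908e-01,  2.18232686e-01,
         2.69104512e-01],
       [-9.99992330e-01,  3.83731721e-03, -7.84288413e-04,
         7.32714470e-03],
       [-7.20496787e-05, -2.18234083e-01, -9.75896449e-01,
         1.65170763e+00],
       [ 0.00000000e+00,  0.00000000e+00,  0.00000000e+00,
         1.00000000e+00]])}
{'time_s': 0.1, 'joints': array([-1.41297343e+00,  3.42683277e-01,  1.52492282e+00, -6.17533614e-06,
        1.27537460e+00, -1.45985200e-01]), 'joint_vel': array([ 1.19763766e-03, -8.45310216e-04, -2.19638490e-03, -4.55176795e-05,
        8.17721421e-04,  6.77734376e-04]), 'joint_torque': array([ 2.16193490e-03, -4.34446621e+01, -2.46490556e+01, -1.30970320e-04,
        4.66247468e-03,  1.10462082e-05]), 'tcp_pos': array([ 0.15703067, -0.50061452,  0.24167928]), 'orientation': array([ 9.88484374e-01,  1.51321382e-01, -7.06100885e-06, -6.93990582e-04]), 'wrist_force': array([-0.33323124,  0.37898873,  0.36169571]), 'ft_torque': array([-0.01024271,  0.02843992,  0.00181506]), 'grip_force': 0.0, 'width': 0.08539439760953615}
```

View pics/scene0.png

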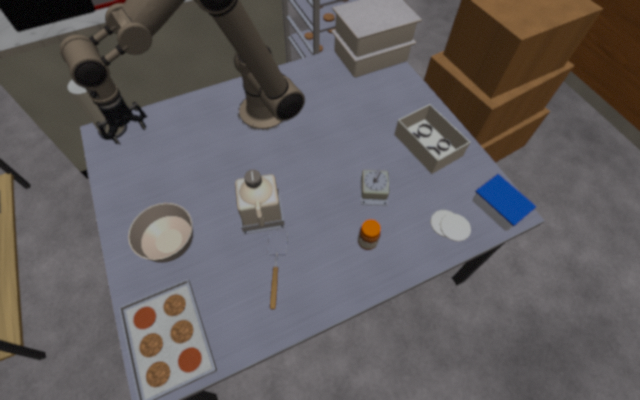

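View pics/top0.png

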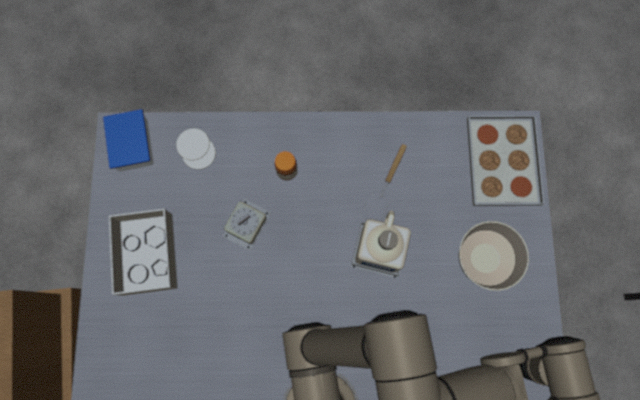

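The scene view shows the jug at (258,200) with its cap at (253,178), and the timer at (375,184). In the top view the cap is near (387,240), the timer key near (245,219), the jar at (286,163), the bowl at (493,256) and the tub at (142,252). Next I'll zoom in and measure.

```bash
cat > h.py <<'E'
import numpy as np, cv2
from station import manip, eyes, job
from scipy.spatial.transform import Rotation as R
def ray(c,uv):
    p=cv2.undistortPoints(np.array([[uv]],float),c["intrinsics"],c["D"])[0,0]
    W=c["world_from_camera"]; return W[:3,3],W[:3,:3]@np.r_[p,1]
def plane(c,uv,z):
    o,d=ray(c,uv); return o+d*(z-o[2])/d[2]
def two(c1,a,c2,b):
    o,d=ray(c1,a);p,e=ray(c2,b); s=np.linalg.lstsq(np.c_[d,-e],p-o,rcond=None)[0]
    x,y=o+d*s[0],p+e*s[1]; return (x+y)/2,np.linalg.norm(x-y)
E
python3 - <<'E'
from h import *
s=cv2.imread("pics/scene0.png");t=cv2.imread("pics/top0.png")
f=lambda im,x,y:cv2.resize(im[y:y+60,x:x+80],(400,300),interpolation=cv2.INTER_CUBIC)
cv2.imwrite("pics/crop0.png",np.vstack([np.hstack([f(t,205,190),f(t,345,205)]),np.hstack([f(s,335,155),f(s,215,160)])]))
c=eyes.calibration("top");k=eyes.calibration("scene")
print(plane(c,(387,240),.237),plane(c,(245,219),.1))
print(two(c,(387,240),k,(253,178)),two(c,(245,219),k,(376,180)))
E
```

```text
[ 0.47303594 -0.18219129  0.237     ] [0.55877186 0.22891276 0.1       ]
(array([ 0.47474007, -0.18651758,  0.22119799]), np.float64(0.004546153258253646)) (array([0.56413599, 0.23234054, 0.06863808]), np.float64(0.0022708780430499044))
```

View pics/crop0.png

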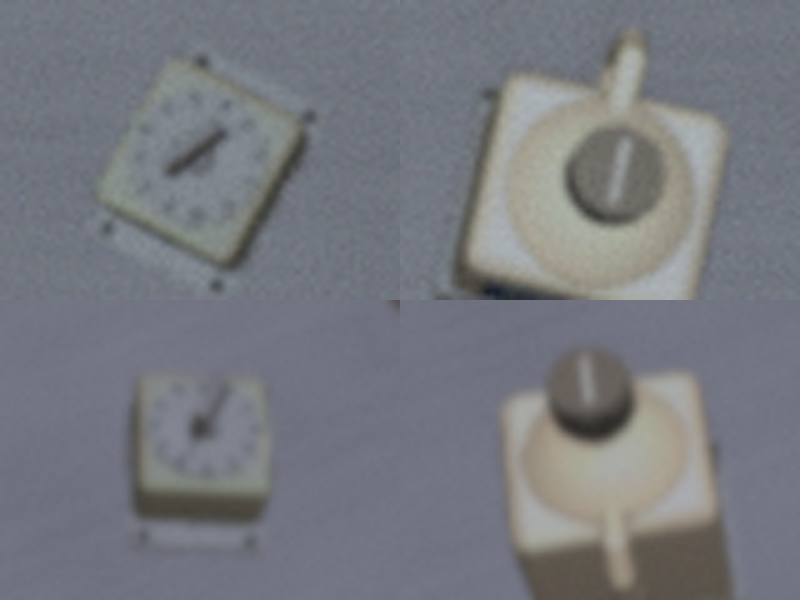

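jog_arm(targets=[[0, 0, -1, 0, 0, -0.5, 85], [0, 0, -1, 0, 0, -0.5, 85], [0, 0, -1, 0, 0, -0.5, 85], [0, 0, -1, 0, 0, -0.5, 85], [0, 0, -1, 0, 0, -0.5, 85], [0, 0, -1, 0, 0, -0.5, 85], [0, 0, -1, 0, 0, -0.5, 85], [0, 0, -1, 0, 0, -0.5, 85]])

```text
time_s: 0.77
tcp_pos: [0.157, -0.5007, 0.3425]
orientation: [0.876, 0.482, 0.0, -0.0]
wrist_force: [1.1, -0.0, 0.0]
width: 0.0849
grip_force: 0.0
```

jog_arm(targets=[[0, 0, -1, 0, 0, 0, 85], [0, 0, -1, 0, 0, 0, 85], [0, 0, -1, 0, 0, 0, 85], [0, 0, -1, 0, 0, 0, 85], [0, 0, -1, 0, 0, 0, 85], [0, 0, -1, 0, 0, 0, 85], [0, 0, -1, 0, 0, 0, 85], [0, 0, -1, 0, 0, 0, 85]])

```text
time_s: 1.43
tcp_pos: [0.157, -0.5008, 0.3419]
orientation: [0.658, 0.753, 0.0, -0.0]
wrist_force: [-0.1, 0.8, 0.7]
width: 0.0852
grip_force: 0.0
```

```bash
cat >> h.py <<'E'
def togo(x,y,z,yaw=None):
    "units left in the tool's axes (translation for the present orientation)"
    o=manip.get_obs(); r=R.from_quat(o["orientation"]); m=r.as_matrix()
    yw=np.degrees(np.arctan2(m[1,0],m[0,0])); d=np.array([x,y,z])-o["tcp_pos"]
    print("t",o["time_s"],"tcp",o["tcp_pos"].round(4),"yaw",yw.round(2),"j",o["joints"].round(2),"w",o["width"],"F",o["wrist_force"].round(1),
      "\n shift units",(r.inv().apply(d)/.025).round(2), "tilt xy",m[:2,2].round(4),"rz units",None if yaw is None else round(-((yaw-yw+180)%360-180)/5,2))
E
python3 - <<'E'
from h import *
c=eyes.calibration("top")
a=plane(c,(238,224.4),.106);b=plane(c,(250,216.4),.106);d=b-a
print((a+b)/2,np.linalg.norm(d),np.degrees(np.arctan2(d[1],d[0])))
print(plane(c,(388.2,239.4),.237))
x=(a+b)/2; togo(x[0],x[1],.25,124)
E
```

```text
[0.55337853 0.23093443 0.106     ] 0.04321223909040303 -55.5428525977995
[ 0.47468344 -0.18554171  0.237     ]
t 1.4333 tcp [ 0.157  -0.5008  0.3419] yaw 97.65 j [-1.41  0.29  1.33 -0.    1.52 -1.55] w 0.08517095158979615 F [-0.1  0.8  0.7] 
 shift units [26.89 19.61  3.7 ] tilt xy [-0.0002  0.001 ] rz units -5.27
```

jog_arm(targets=[[0, 0, 0, 1, 0.72, 0, 85], [0, 0, 0, 1, 0.72, 0, 85], [0, 0, 0, 1, 0.72, 0, 85], [0, 0, 0, 1, 0.72, 0, 85], [0, 0, 0, 1, 0.72, 0, 85], [0, 0, 0, 1, 0.72, 0, 85], [0, 0, 0, 1, 0.72, 0, 85], [0, 0, 0, 1, 0.72, 0, 85]])

```text
time_s: 2.1
tcp_pos: [0.2744, -0.2825, 0.342]
orientation: [0.66, 0.751, 0.0, -0.0]
wrist_force: [0.3, 0.1, 0.5]
width: 0.0849
grip_force: 0.0
```

jog_arm(targets=[[0, 0, 0, 1, 0.72, 0, 85], [0, 0, 0, 1, 0.72, 0, 85], [0, 0, 0, 1, 0.72, 0, 85], [0, 0, 0, 1, 0.72, 0, 85], [0, 0, 0, 1, 0.72, 0, 85], [0, 0, 0, 1, 0.72, 0, 85], [0, 0, 0, 1, 0.72, 0, 85], [0, 0, 0, 1, 0.72, 0, 85]])

```text
time_s: 2.77
tcp_pos: [0.3914, -0.0656, 0.3421]
orientation: [0.66, 0.751, -0.0, -0.0]
wrist_force: [0.4, 0.1, 0.3]
width: 0.0848
grip_force: 0.0
```

jog_arm(targets=[[0, 0, 0, 1, 0.72, 0, 85], [0, 0, 0, 1, 0.72, 0, 85], [0, 0, 0, 1, 0.72, 0, 85], [0, 0, 0, 1, 0.72, 0, 85], [0, 0, 0, 1, 0.72, 0, 85], [0, 0, 0, 1, 0.72, 0, 85], [0, 0, 0, 0.5, 0.72, 0, 85], [0, 0, 0, 0, 0, 0, 85]])

```text
time_s: 3.43
tcp_pos: [0.4966, 0.1129, 0.3411]
orientation: [0.659, 0.752, -0.0, -0.001]
wrist_force: [-0.3, -0.2, -0.1]
width: 0.0851
grip_force: 0.0
```

```bash
python3 - <<'E'
from h import *
togo(.5534,.2309,.25,124)
cw=eyes.calibration("wrist");im=eyes.read_camera("wrist")
np.save("cw1.npy",cw,allow_pickle=True)
cv2.imwrite("pics/w1.png",im[:,:,::-1]); print(cw["intrinsics"],cw["world_from_camera"].round(3))
for z in (.106,.072):
  p=np.linalg.inv(cw["world_from_camera"])@[.5534,.2309,z,1]; print(cw["intrinsics"]@(p[:3]/p[2]))
E
```

```text
t 3.4333 tcp [0.4966 0.1129 0.3411] yaw 97.59 j [ 0.07  0.25  1.38  0.    1.51 -0.06] w 0.0850619083012583 F [-0.3 -0.2 -0.1] 
 shift units [4.38 2.88 3.65] tilt xy [-0.0009  0.0008] rz units -5.28
[[353.07083885   0.         317.73782238]
 [  0.         353.07083885 205.86884071]
 [  0.           0.           1.        ]] [[ 0.991  0.127  0.034  0.488]
 [ 0.132 -0.958 -0.256  0.178]
 [-0.     0.258 -0.966  0.473]
 [ 0.     0.     0.     1.   ]]
[391.42436015  65.09316874   1.        ]
[384.99591129  69.14856368   1.        ]
```

View pics/w1.png

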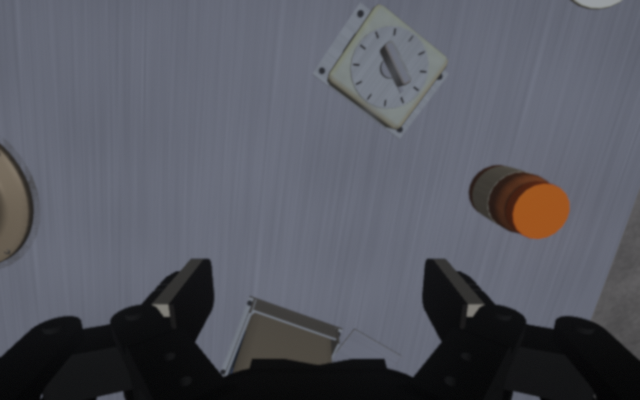

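jog_arm(targets=[[0, 0, 0, 0.88, 0.58, 0, 85], [0, 0, 0, 0.88, 0.58, 0, 85], [0, 0, 0, 0.88, 0.58, 0, 85], [0, 0, 0, 0.88, 0.58, 0, 85], [0, 0, 0, 0.88, 0.58, 0, 85], [0, 0, -1, 0, 0, 0.5, 85], [0, 0, -1, 0, 0, 0.5, 85], [0, 0, -1, 0, 0, 0.5, 85]])

```text
time_s: 4.15
tcp_pos: [0.5525, 0.2279, 0.304]
orientation: [0.554, 0.832, -0.001, -0.0]
wrist_force: [-0.4, 0.5, -0.5]
width: 0.0848
grip_force: 0.0
```

jog_arm(targets=[[0, 0, -1, 0, 0, 0.5, 85], [0, 0, -1, 0, 0, 0, 85], [0, 0, -0.28, 0, 0, 0, 85], [0, 0, 0, 0, 0, 0, 85], [0, 0, 0, 0, 0, 0, 85]])

```text
time_s: 4.57
tcp_pos: [0.5529, 0.228, 0.2929]
orientation: [0.472, 0.881, 0.0, 0.0]
wrist_force: [0.1, -0.2, 0.2]
width: 0.0851
grip_force: 0.0
```

```bash
python3 - <<'E'
from h import *
togo(.5534,.2309,.25,124)
cw=eyes.calibration("wrist");im=eyes.read_camera("wrist")
np.save("cw2.npy",cw,allow_pickle=True)
cv2.imwrite("pics/w2.png",im[:,:,::-1])
for z in (.106,.072):
  p=np.linalg.inv(cw["world_from_camera"])@[.5534,.2309,z,1]; print(cw["intrinsics"]@(p[:3]/p[2]))
E
```

```text
t 4.5667 tcp [0.5529 0.228  0.2929] yaw 123.64 j [ 0.26  0.45  1.22 -0.    1.47 -0.32] w 0.08507931799398266 F [ 0.1 -0.2  0.2] 
 shift units [0.09 0.08 1.72] tilt xy [0.0009 0.    ] rz units -0.07
[319.15354032 182.79555778   1.        ]
[318.96139706 176.18774443   1.        ]
```

View pics/w2.png

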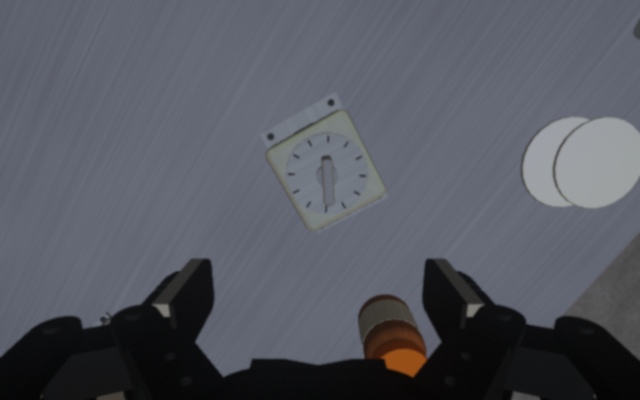

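```bash
python3 - <<'E'
from h import *
t=cv2.imread("pics/w2.png")
cv2.imwrite("pics/crop2.png",cv2.resize(t[140:215,275:375],(800,600),interpolation=cv2.INTER_CUBIC))
cw=np.load("cw2.npy",allow_pickle=True).item()
for uv in ((327,156),(328,205),(327.5,180.5)): print(plane(cw,uv,.106))
E
```

```text
[0.54565251 0.25527678 0.106     ]
[0.57199857 0.21790383 0.106     ]
[0.55858813 0.23692508 0.106     ]
```

View pics/crop2.png

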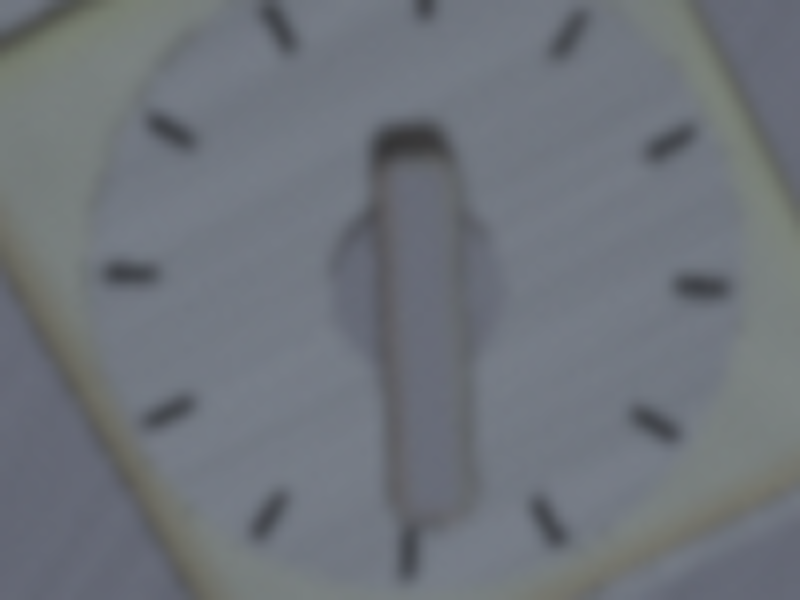

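```bash
python3 - <<'E'
from h import *
cw=np.load("cw2.npy",allow_pickle=True).item()
a=plane(cw,(327,160),.106);b=plane(cw,(329.1,205.6),.106);d=a-b
print((a+b)/2,np.linalg.norm(d),np.degrees(np.arctan2(d[1],d[0])),plane(cw,(327.1,176.25),.072))
c=eyes.calibration("top"); k=eyes.calibration("scene")
x=(a+b)/2
for q in (c,k,cw):
  p=np.linalg.inv(q["world_from_camera"])@np.r_[x,1]; print(cv2.projectPoints(p[None,:3],np.zeros(3),np.zeros(3),q["intrinsics"],q["D"])[0].ravel())
togo(x[0],x[1],.1,np.degrees(np.arctan2(d[1],d[0])))
E
```

```text
[0.56042625 0.23513772 0.106     ] 0.04273853634305825 126.64461574266345 [0.56029367 0.23541178 0.072     ]
[242.68581881 218.10794563]
[377.90656347 173.07882996]
[328.06881402 183.18238664]
t 4.6167 tcp [0.553  0.2282 0.2929] yaw 123.66 j [ 0.26  0.45  1.22 -0.    1.47 -0.32] w 0.0848051423747306 F [ 0.5 -0.6 -1.3] 
 shift units [0.07 0.4  7.72] tilt xy [0.001  0.0001] rz units -0.6
```

jog_arm(targets=[[0, 0, -0.6, 0.07, 0.4, 0, 85], [0, 0, 0, 0, 0, 1, 60], [0, 0, 0, 0, 0, 1, 50], [0, 0, 0, 0, 0, 1, 50], [0, 0, 0, 0, 0, 1, 50], [0, 0, 0, 0, 0, 1, 50], [0, 0, 0, 0, 0, 1, 50], [0, 0, 0, 0, 0, 0, 50]])

```text
time_s: 5.28
tcp_pos: [0.5576, 0.2347, 0.1376]
orientation: [0.448, 0.894, -0.003, -0.003]
wrist_force: [-1.2, 0.0, -1.1]
width: 0.05
grip_force: 0.0
```

jog_arm(targets=[[0, 0, 0, 0, 0, 0.8, 50], [0, 0, 0, 0, 0, 0.8, 50], [0, 0, 0, 0, 0, 0.7, 50], [0, 0, 0, 0, 0, 0, 50], [0, 0, 0, 0, 0, 0, 50]])

```text
time_s: 5.7
tcp_pos: [0.5605, 0.2357, 0.0857]
orientation: [0.448, 0.894, -0.0, 0.0]
wrist_force: [-0.1, -0.2, 0.1]
width: 0.0498
grip_force: 0.0
```

```bash
python3 - <<'E'
from h import *
togo(.5604,.2353,.085,126.6)
E
```

```text
t 5.7 tcp [0.5605 0.2357 0.0857] yaw 126.77 j [ 0.27  0.65  1.48 -0.    1.02 -0.37] w 0.049833073560030756 F [-0.1 -0.2  0.1] 
 shift units [-0.01 -0.01  0.03] tilt xy [ 0.0001 -0.0001] rz units 0.03
```

Positioned at the key; closing and winding.

jog_arm(targets=[[0, 0, 0, 0, 0, 0, 5], [0, 0, 0, 0, 0, 0, 5], [0, 0, 0, 0, 0, 0, 5], [0, 0, 0, 0, 0, 0, 5], [0, 0, 0, 0, 0, 0, 5], [0, 0, 0, 0, 0, 0, 5]], newtons=60)

```text
time_s: 6.2
tcp_pos: [0.5597, 0.235, 0.0864]
orientation: [0.448, 0.894, -0.001, 0.0]
wrist_force: [-5.5, -4.3, 8.7]
width: 0.0093
grip_force: 59.5
```

jog_arm(targets=[[0, 0, 0.5, 0, 0, 0, 5], [0, 0, 0.8, 0, 0, 0, 5], [0, 0, 0.8, 0, 0, 0, 5], [0, 0, 0.8, 0, 0, 0, 5], [0, 0, 0.8, 0, 0, 0, 5], [0, 0, 0.8, 0, 0, 0, 5], [0, 0, 0.8, 0, 0, 0, 5], [0, 0, 0.7, 0, 0, 0, 5]])

```text
time_s: 6.87
tcp_pos: [0.5599, 0.235, 0.0864]
orientation: [0.665, 0.747, -0.0, 0.0]
wrist_force: [-4.2, -3.7, 7.8]
width: 0.009
grip_force: 59.4
```

```bash
python3 - <<'E'
from h import *
togo(.5604,.2353,.085,126.6);print(manip.get_obs()["ft_torque"])
E
```

```text
t 6.8667 tcp [0.5599 0.235  0.0864] yaw 96.63 j [ 0.27  0.64  1.48 -0.    1.02  0.16] w 0.008991892279649529 F [-4.2 -3.7  7.8] 
 shift units [0.01 0.02 0.06] tilt xy [ 0.     -0.0011] rz units -5.99
[-0.58228761  0.64469867  0.14674785]
```

jog_arm(targets=[[0, 0, 1, 0, 0, 0, 5], [0, 0, 1, 0, 0, 0, 5], [0, 0, 1, 0, 0, 0, 5], [0, 0, 1, 0, 0, 0, 5], [0, 0, 1, 0, 0, 0, 5], [0, 0, 1, 0, 0, 0, 5], [0, 0, 1, 0, 0, 0, 5], [0, 0, 1, 0, 0, 0, 5]])

```text
time_s: 7.53
tcp_pos: [0.5601, 0.2349, 0.0864]
orientation: [0.881, 0.474, -0.0, 0.001]
wrist_force: [-3.6, -4.7, 6.9]
width: 0.0094
grip_force: 59.4
```

jog_arm(targets=[[0, 0, 1, 0, 0, 0, 5], [0, 0, 1, 0, 0, 0, 5], [0, 0, 1, 0, 0, 0, 5], [0, 0, 1, 0, 0, 0, 5], [0, 0, 1, 0, 0, 0, 5], [0, 0, 1, 0, 0, 0, 5], [0, 0, 1, 0, 0, 0, 5], [0, 0, 0, 0, 0, 0, 5]])

```text
time_s: 8.2
tcp_pos: [0.5601, 0.2348, 0.0864]
orientation: [0.982, 0.187, 0.0, 0.001]
wrist_force: [-3.4, -5.7, 7.2]
width: 0.009
grip_force: 59.4
```

```bash
python3 - <<'E'
from h import *
togo(.5604,.2353,.085,0);print(manip.get_obs()["ft_torque"])
E
```

```text
t 8.2 tcp [0.5601 0.2348 0.0864] yaw 21.56 j [ 0.27  0.64  1.48 -0.    1.02  1.47] w 0.009014647811382417 F [-3.4 -5.7  7.2] 
 shift units [ 0.02 -0.02  0.06] tilt xy [ 0.0004 -0.0015] rz units 4.31
[-0.83973064  0.58896893 -0.02772482]
```

jog_arm(targets=[[0, 0, 0.8, 0, 0, 0, 5], [0, 0, 0.8, 0, 0, 0, 5], [0, 0, 0.8, 0, 0, 0, 5], [0, 0, 0, 0, 0, 0, 5]])

```text
time_s: 8.53
tcp_pos: [0.5601, 0.2347, 0.0864]
orientation: [0.996, 0.084, 0.0, 0.001]
wrist_force: [-3.6, -4.9, 7.0]
width: 0.0093
grip_force: 59.5
```

```bash
python3 - <<'E'
from h import *
togo(.5604,.2353,.085,0);o=manip.get_obs();print(o["ft_torque"],o["joint_torque"])
E
```

```text
t 8.5333 tcp [0.5601 0.2347 0.0864] yaw 9.61 j [ 0.27  0.64  1.48 -0.    1.02  1.68] w 0.009297897308468722 F [-3.6 -4.9  7. ] 
 shift units [ 0.01 -0.02  0.06] tilt xy [ 0.0004 -0.0015] rz units 1.92
[-0.83477169  0.555088    0.01184909] [  1.9706326  -50.74639678 -21.40823185   1.00573596  -1.48262903
   0.86841261]
```

jog_arm(targets=[[0, 0, 0.8, 0, 0, 0, 5], [0, 0, 0.8, 0, 0, 0, 5], [0, 0, 0, 0, 0, 0, 5], [0, 0, 0, 0, 0, 0, 5]])

```text
time_s: 8.87
tcp_pos: [0.5601, 0.2347, 0.0864]
orientation: [1.0, 0.016, 0.0, 0.001]
wrist_force: [-3.5, -5.1, 7.4]
width: 0.0088
grip_force: 60.1
```

```bash
python3 - <<'E'
from h import *
togo(.5604,.2353,.085,0);o=manip.get_obs();print(o["ft_torque"],o["joint_torque"])
E
```

```text
t 8.8667 tcp [0.5601 0.2347 0.0864] yaw 1.88 j [ 0.27  0.64  1.48 -0.    1.02  1.81] w 0.008811625155040166 F [-3.5 -5.1  7.4] 
 shift units [ 0.01 -0.02  0.06] tilt xy [ 0.0005 -0.0019] rz units 0.38
[-0.86501696  0.67056218  0.62130358] [  1.33976754 -50.72412014 -21.39807165   1.36034768  -1.50374662
   0.77930057]
```

jog_arm(targets=[[0, 0, 0.6, 0, 0, 0, 5], [0, 0, 0, 0, 0, 0, 5], [0, 0, 0, 0, 0, 0, 5]])

```text
time_s: 9.12
tcp_pos: [0.5601, 0.2347, 0.0865]
orientation: [1.0, -0.009, 0.0, 0.001]
wrist_force: [-3.3, -4.5, 7.2]
width: 0.0093
grip_force: 77.3
```

```bash
python3 - <<'E'
from h import *
togo(.5604,.2353,.085,0);o=manip.get_obs();print(o["ft_torque"],o["joint_torque"])
E
```

```text
t 9.1167 tcp [0.5601 0.2347 0.0865] yaw -0.99 j [ 0.27  0.64  1.48 -0.    1.02  1.86] w 0.009302586054414894 F [-3.3 -4.5  7.2] 
 shift units [ 0.01 -0.02  0.06] tilt xy [ 0.0007 -0.0025] rz units -0.2
[-0.8806127   0.68543273  1.53506227] [  0.45961627 -50.58112264 -21.34646237   1.79541841  -1.52818602
   1.62040696]
```

jog_arm(targets=[[0, 0, -0.5, 0, 0, 0, 5], [0, 0, 0, 0, 0, 0, 50], [0, 0, 0, 0, 0, 0, 50], [0, 0, 0, 0, 0, 0, 50], [0, 0, 0, 0, 0, -1, 50], [0, 0, 0, 0, 0, -1, 50], [0, 0, 0, 0, 0, -1, 50], [0, 0, 0, 0, 0, -1, 85]])

```text
time_s: 9.78
tcp_pos: [0.5601, 0.2358, 0.1858]
orientation: [1.0, 0.011, -0.0, -0.0]
wrist_force: [0.7, 1.0, -0.7]
width: 0.0603
grip_force: 0.0
```

jog_arm(targets=[[0, 0, 0, 0, 0, -1, 85], [0, 0, 0, 0, 0, -1, 85], [0, 0, 0, 0, 0, -1, 85], [0, 0, 0, 0, 0, -1, 85], [0, 0, 0, 0, 0, -1, 85], [0, 0, 0, 0, 0, -1, 85], [0, 0, 0, 0, 0, -1, 85], [0, 0, 0, 0, 0, 0, 85]])

```text
time_s: 10.45
tcp_pos: [0.5613, 0.2362, 0.3656]
orientation: [1.0, 0.011, 0.005, -0.001]
wrist_force: [0.5, 1.2, 1.0]
width: 0.0854
grip_force: 0.0
```

jog_arm(targets=[[0, 0, 0, -0.2, 1, 0, 85], [0, 0, 0, -0.2, 1, 0, 85], [0, 0, 0, -0.2, 1, 0, 85], [0, 0, 0, -0.2, 1, 0, 85], [0, 0, 0, -0.2, 1, 0, 85], [0, 0, 0, -0.2, 1, 0, 85], [0, 0, 0, -0.2, 1, 0, 85], [0, 0, 0, -0.2, 1, 0, 85]])

```text
time_s: 11.12
tcp_pos: [0.5243, 0.0338, 0.3593]
orientation: [1.0, 0.011, -0.0, -0.0]
wrist_force: [0.3, -0.3, -0.8]
width: 0.0852
grip_force: 0.0
```

jog_arm(targets=[[0, 0, 0, -0.2, 1, 0, 85], [0, 0, 0, -0.2, 1, 0, 85], [0, 0, 0, -0.2, 1, 0, 85], [0, 0, 0, -0.2, 1, 0, 85], [0, 0, 0, -0.2, 1, 0, 85], [0, 0, 0, -0.2, 1, 0, 85], [0, 0, 0, -0.2, 1, 0, 85], [0, 0, 0, -0.2, 0.8, 0, 85]])

```text
time_s: 11.78
tcp_pos: [0.4888, -0.1626, 0.3592]
orientation: [1.0, 0.011, -0.0, -0.0]
wrist_force: [0.6, -0.3, 0.4]
width: 0.085
grip_force: 0.0
```

jog_arm(targets=[[0, 0, 0, 0, 0, 0, 85], [0, 0, 0, 0, 0, 0, 85]])

```text
time_s: 11.95
tcp_pos: [0.489, -0.1616, 0.3593]
orientation: [1.0, 0.01, -0.0, -0.0]
wrist_force: [-0.1, 0.7, 0.1]
width: 0.085
grip_force: 0.0
```

```bash
python3 - <<'E'
from h import *
togo(.4747,-.1855,.36,0)
cw=eyes.calibration("wrist");im=eyes.read_camera("wrist")
np.save("cw3.npy",cw,allow_pickle=True)
t=eyes.read_camera("top")
a=im[:,:,::-1]; b=cv2.resize(t[190:250,205:285,::-1],(266,200),interpolation=cv2.INTER_CUBIC)
cv2.imwrite("pics/w3.png",a); out=np.zeros((600,640,3),np.uint8); out[:400]=a; out[400:,:266]=b
cv2.imwrite("pics/w3v.png",out)
for p in ([.4747,-.1855,.237],):
  p=np.linalg.inv(cw["world_from_camera"])@np.r_[p,1]; print(cw["intrinsics"]@(p[:3]/p[2]))
E
```

```text
t 11.95 tcp [ 0.489  -0.1616  0.3593] yaw 1.15 j [-0.47  0.26  1.32  0.    1.56  1.08] w 0.08496725696079543 F [-0.1  0.7  0.1] 
 shift units [-0.59  0.94 -0.03] tilt xy [-0.0005  0.0007] rz units 0.23
[349.88623213 221.38096983   1.        ]
```

View pics/w3v.png

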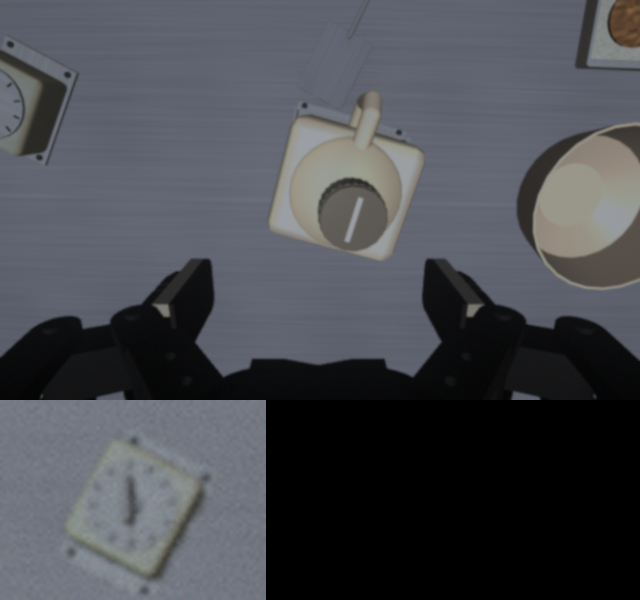

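The cap's top is centred near (353,218), the bowl is at right (590,210), and the lower crop shows the key turned to about −8°. Next I'll fit the cap disc.

```bash
python3 - <<'E'
from h import *
im=cv2.imread("pics/w3.png"); cw=np.load("cw3.npy",allow_pickle=True).item()
h=cv2.cvtColor(im,cv2.COLOR_BGR2HSV)
print(im[210:230:6,325:385:8].tolist(), im[185:200:3,353].tolist())
g=im.max(2)
m=((g<115)).astype(np.uint8); m[:, :310]=0; m[:,395:]=0; m[:165]=0; m[256:]=0
m=cv2.morphologyEx(m,cv2.MORPH_CLOSE,np.ones((9,9)))
cs=max(cv2.findContours(m,0,2)[0],key=cv2.contourArea); x,y,w,hh=cv2.boundingRect(cs); print("box",x,y,w,hh)
# lower part of the outline belongs to the top face
pts=cs[:,0]; c0=pts[pts[:,1]>208].astype(float)
A=np.c_[2*c0,np.ones(len(c0))]; s=np.linalg.lstsq(A,(c0**2).sum(1),rcond=None)[0]; r=np.sqrt(s[2]+s[0]**2+s[1]**2)
print("circle",s[:2],r)
p=plane(cw,s[:2],.237); print(p,[np.linalg.norm(plane(cw,s[:2]+np.array(d)*r,.237)-p) for d in((1,0),(-1,0),(0,1))])
togo(p[0],p[1],.36,0)
E
```

```text
[[[92, 97, 100], [90, 95, 98], [89, 94, 97], [89, 93, 97], [163, 158, 153], [86, 92, 94], [85, 91, 94], [84, 89, 93]], [[90, 95, 98], [89, 94, 97], [88, 93, 97], [88, 93, 96], [138, 135, 134], [87, 91, 95], [85, 90, 93], [84, 88, 91]], [[89, 94, 97], [87, 93, 96], [89, 93, 96], [107, 108, 110], [94, 97, 100], [85, 90, 94], [85, 90, 93], [84, 89, 92]], [[89, 94, 97], [88, 93, 96], [87, 92, 95], [154, 149, 146], [87, 91, 94], [86, 90, 94], [84, 89, 92], [83, 88, 91]]] [[61, 65, 67], [87, 92, 95], [89, 94, 98], [89, 94, 98], [89, 94, 97]]
box 310 177 78 79
circle [347.88442472 222.02383747] 34.112825733772034
[ 0.47415772 -0.18401735  0.237     ] [np.float64(0.025777020637653646), np.float64(0.02575507828457491), np.float64(0.027764175697360626)]
t 12.05 tcp [ 0.4893 -0.1604  0.3596] yaw 1.31 j [-0.47  0.26  1.32  0.    1.56  1.08] w 0.08474027371195225 F [-0.7  0.7  0.4] 
 shift units [-0.63  0.93 -0.02] tilt xy [-0.0002  0.0006] rz units 0.26
```

```bash
python3 - <<'E'
from h import *
im=cv2.imread("pics/w3.png").astype(int); cw=np.load("cw3.npy",allow_pickle=True).item()
g=im.max(2)
m=((g<115)&(g>78)&(im[:,:,2]>im[:,:,0]+4)).astype(np.uint8); m[:, :305]=0; m[:,400:]=0; m[:165]=0; m[262:]=0
m=cv2.morphologyEx(m,cv2.MORPH_CLOSE,np.ones((9,9))); m=cv2.morphologyEx(m,cv2.MORPH_OPEN,np.ones((9,9)))
cs=max(cv2.findContours(m,0,2)[0],key=cv2.contourArea); print(cv2.boundingRect(cs)); e=cv2.fitEllipse(cs); print(e)
p=plane(cw,e[0],.237); print(p,[np.linalg.norm(plane(cw,np.array(e[0])+d,.237)-p) for d in((34,0),(0,34))])
togo(p[0],p[1],.36,0)
E
```

```text
(318, 178, 70, 73)
((351.7818298339844, 213.96087646484375), (68.75493621826172, 72.1503677368164), 166.29074096679688)
[ 0.48055745 -0.18667323  0.237     ] [np.float64(0.025536218067433995), np.float64(0.027318098841258354)]
t 12.05 tcp [ 0.4893 -0.1604  0.3596] yaw 1.31 j [-0.47  0.26  1.32  0.    1.56  1.08] w 0.08474027371195225 F [-0.7  0.7  0.4] 
 shift units [-0.37  1.04 -0.02] tilt xy [-0.0002  0.0006] rz units 0.26
```

jog_arm(targets=[[0, 0, 0.26, -0.26, 0.53, 0, 85], [0, 0, 0, -0.26, 0.53, 0, 85], [0, 0, 0, 0, 0, 0, 85], [0, 0, 0, 0, 0, 0, 85]])

```text
time_s: 12.38
tcp_pos: [0.4767, -0.1869, 0.3598]
orientation: [1.0, 0.0, 0.0, -0.0]
wrist_force: [-0.1, 0.7, 1.2]
width: 0.085
grip_force: 0.0
```

```bash
python3 - <<'E'
from h import *
togo(.4768,-.1872,.214,0)
cw=eyes.calibration("wrist");im=eyes.read_camera("wrist")[:,:,::-1].astype(int)
cv2.imwrite("pics/w4.png",im)
g=im.max(2)
m=((g<115)&(g>78)&(im[:,:,2]>im[:,:,0]+4)).astype(np.uint8); m[:, :270]=0; m[:,370:]=0; m[:165]=0; m[300:]=0
m=cv2.morphologyEx(m,cv2.MORPH_CLOSE,np.ones((9,9))); m=cv2.morphologyEx(m,cv2.MORPH_OPEN,np.ones((9,9)))
cs=max(cv2.findContours(m,0,2)[0],key=cv2.contourArea); x,y,w,h=cv2.boundingRect(cs); print(x,y,w,h)
print(plane(cw,(x+w/2-.5,y+h-.5),.237)+[.026,0,0])
E
```

```text
t 12.3833 tcp [ 0.4767 -0.1869  0.3598] yaw 0.02 j [-0.52  0.25  1.33  0.    1.56  1.05] w 0.08503860272535307 F [-0.1  0.7  1.2] 
 shift units [0.   0.01 5.83] tilt xy [0.0002 0.0003] rz units 0.0
286 168 69 67
[ 0.47735457 -0.18801343  0.237     ][ WARN:0@1.436] global loadsave.cpp:1063 imwrite_ Unsupported depth image for selected encoder is fallbacked to CV_8U.
```

Within about 1 mm of the target; descending and gripping.

jog_arm(targets=[[0, 0, 0, 0, 0.03, 0.8, 85], [0, 0, 0, 0, 0, 0.8, 85], [0, 0, 0, 0, 0, 0.8, 85], [0, 0, 0, 0, 0, 0.8, 85], [0, 0, 0, 0, 0, 0.8, 85], [0, 0, 0, 0, 0, 0.8, 85], [0, 0, 0, 0, 0, 0.6, 85], [0, 0, 0, 0, 0, 0.43, 85]])

```text
time_s: 13.1
tcp_pos: [0.4764, -0.1869, 0.2124]
orientation: [1.0, 0.001, -0.001, -0.001]
wrist_force: [0.9, -0.3, -0.5]
width: 0.0851
grip_force: 0.0
```

jog_arm(targets=[[0, 0, 0, 0, 0, 0, 45], [0, 0, 0, 0, 0, 0, 45], [0, 0, 0, 0, 0, 0, 45], [0, 0, 0, 0, 0, 0, 45], [0, 0, 0, 0, 0, 0, 45], [0, 0, 0, 0, 0, 0, 45]], newtons=38)

```text
time_s: 13.6
tcp_pos: [0.4772, -0.1886, 0.2152]
orientation: [1.0, 0.0, 0.001, 0.001]
wrist_force: [0.9, 1.0, 4.3]
width: 0.0518
grip_force: 40.3
```

```bash
python3 - <<'E'
from h import *
togo(.477,-.1875,.214,0); im=eyes.read_camera("wrist")[:,:,::-1]; cv2.imwrite("pics/w5.png",im)
E
```

```text
t 13.6 tcp [ 0.4772 -0.1886  0.2152] yaw 0.01 j [-0.53  0.34  1.6   0.    1.19  1.04] w 0.051810807936053735 F [0.9 1.  4.3] 
 shift units [-0.01 -0.04  0.05] tilt xy [ 0.0025 -0.0011] rz units 0.0
```

View pics/w5.png

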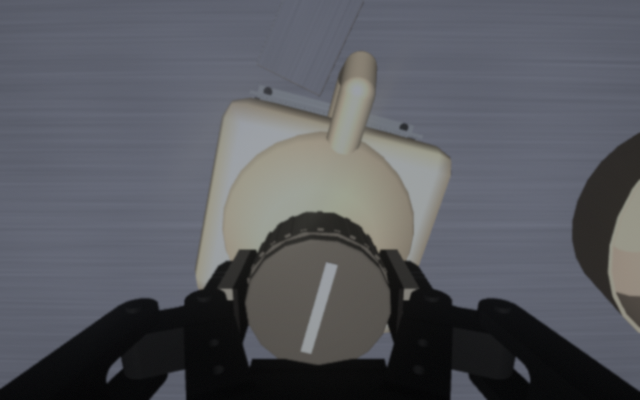

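The cap is gripped centrally, with its disc at (318,298) between the pads. Now pressing.

jog_arm(targets=[[0, 0, 0, 0, 0, 0.08, 45], [0, 0, 0, 0, 0, 0.08, 45], [0, 0, 0, 0, 0, 0.08, 45], [0, 0, 0, 0, 0, 0, 45], [0, 0, 0, 0, 0, 0, 45]])

```text
time_s: 14.07
tcp_pos: [0.4772, -0.1886, 0.2093]
orientation: [1.0, 0.0, 0.001, 0.001]
wrist_force: [0.3, 1.9, 7.0]
width: 0.052
grip_force: 40.6
```

jog_arm(targets=[[0, 0, 0, 0, 0, 0.06, 45], [0, 0, 0, 0, 0, 0, 45], [0, 0, 0, 0, 0, 0, 45]])

```text
time_s: 14.32
tcp_pos: [0.4772, -0.1887, 0.2089]
orientation: [1.0, 0.0, 0.002, 0.001]
wrist_force: [-2.2, 2.7, 14.1]
width: 0.0519
grip_force: 41.1
```

jog_arm(targets=[[0, 0, -0.5, 0, 0, 0.03, 45], [0, 0, -0.8, 0, 0, 0, 45], [0, 0, -0.8, 0, 0, 0, 45], [0, 0, -0.8, 0, 0, 0, 45], [0, 0, -0.8, 0, 0, 0, 45], [0, 0, -0.8, 0, 0, 0, 45], [0, 0, -0.8, 0, 0, 0, 45], [0, 0, -0.8, 0, 0, 0, 45]])

```text
time_s: 14.98
tcp_pos: [0.4781, -0.1892, 0.2089]
orientation: [0.964, 0.265, 0.003, 0.002]
wrist_force: [-0.1, 0.9, 17.8]
width: 0.0519
grip_force: 41.4
```

jog_arm(targets=[[0, 0, -1, 0, 0, 0, 45], [0, 0, -1, 0, 0, 0, 45], [0, 0, -1, 0, 0, 0, 45], [0, 0, -1, 0, 0, 0, 45], [0, 0, -1, 0, 0, 0, 45], [0, 0, -1, 0, 0, 0, 45], [0, 0, -1, 0, 0, 0, 45], [0, 0, -1, 0, 0, 0, 45]])

```text
time_s: 15.65
tcp_pos: [0.4778, -0.1888, 0.2089]
orientation: [0.815, 0.579, 0.002, 0.002]
wrist_force: [-0.9, 2.9, 18.3]
width: 0.0512
grip_force: 41.5
```

jog_arm(targets=[[0, 0, -0.9, 0, 0, 0, 45], [0, 0, 0, 0, 0, 0, 45], [0, 0, 0, 0, 0, 0, 45]])

```text
time_s: 15.9
tcp_pos: [0.4778, -0.1887, 0.2089]
orientation: [0.793, 0.609, 0.001, 0.002]
wrist_force: [-2.5, 3.8, 18.2]
width: 0.0518
grip_force: 41.6
```

```bash
python3 - <<'E'
from h import *
togo(.477,-.1875,.209,76); print(manip.get_obs()["ft_torque"])
im=eyes.read_camera("wrist")[:,:,::-1]; cv2.imwrite("pics/w6.png",im)
E
```

```text
t 15.9 tcp [ 0.4778 -0.1887  0.2089] yaw 75.04 j [-0.53  0.35  1.61  0.    1.18 -0.27] w 0.05184817686517611 F [-2.5  3.8 18.2] 
 shift units [ 0.04 -0.04 -0.  ] tilt xy [ 0.0052 -0.0022] rz units -0.19
[0.41955972 0.33098264 0.15635363]
```

View pics/w6.png

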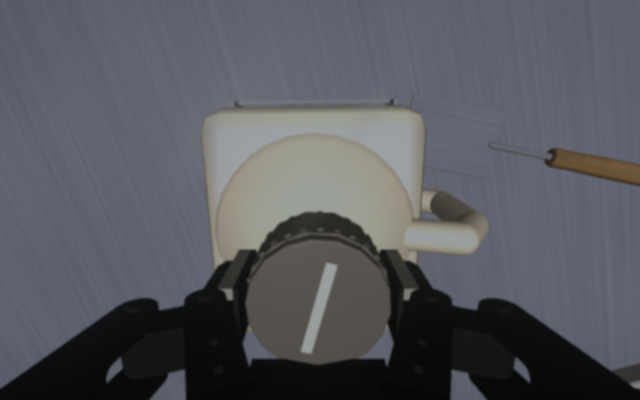

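The stripe has stayed fixed relative to the gripper while the jug appears turned 75°, so the cap turned without slipping. Lifting.

jog_arm(targets=[[0, 0, 0, 0, 0, -0.2, 45], [0, 0, 0, 0, 0, -0.2, 45], [0, 0, 0, 0, 0, -0.4, 45], [0, 0, 0, 0, 0, -0.5, 45], [0, 0, 0, 0, 0, -0.6, 45], [0, 0, 0, 0, 0, -0.6, 45], [0, 0, 0, 0, 0, -0.6, 45], [0, 0, 0, 0, 0, -0.4, 45]])

```text
time_s: 16.62
tcp_pos: [0.4764, -0.1885, 0.2948]
orientation: [0.793, 0.609, 0.0, 0.0]
wrist_force: [-0.6, 0.5, 0.2]
width: 0.0517
grip_force: 40.0
```

jog_arm(targets=[[0, 0, 0, 0, 0, 0, 45], [0, 0, 0, 0, 0, 0, 45], [0, 0, 0, 0, 0, 0, 45], [0, 0, 0, 0, 0, 0, 45]])

```text
time_s: 16.95
tcp_pos: [0.476, -0.1883, 0.2923]
orientation: [0.793, 0.609, -0.0, -0.001]
wrist_force: [-0.7, 0.6, -0.6]
width: 0.0518
grip_force: 40.0
```

```bash
python3 - <<'E'
from h import *
togo(.477,-.1875,.295,76)
im=eyes.read_camera("wrist")[:,:,::-1]; t=eyes.read_camera("top")[190:270,205:435,::-1]; s=eyes.read_camera("scene")[130:220,200:410,::-1]
o=np.zeros((600,800,3),np.uint8); o[:350,:560]=cv2.resize(im,(560,350)); o[350:570,:400]=cv2.resize(t,(400,220)); o[350:570,400:]=cv2.resize(s,(400,220)); cv2.imwrite("pics/w7.png",o)
E
```

```text
t 16.95 tcp [ 0.476  -0.1883  0.2923] yaw 75.0 j [-0.53  0.28  1.47 -0.    1.39 -0.26] w 0.051844227066239736 F [-0.7  0.6 -0.6] 
 shift units [ 0.04  0.03 -0.11] tilt xy [-0.0019  0.001 ] rz units -0.2
```

View pics/w7.png

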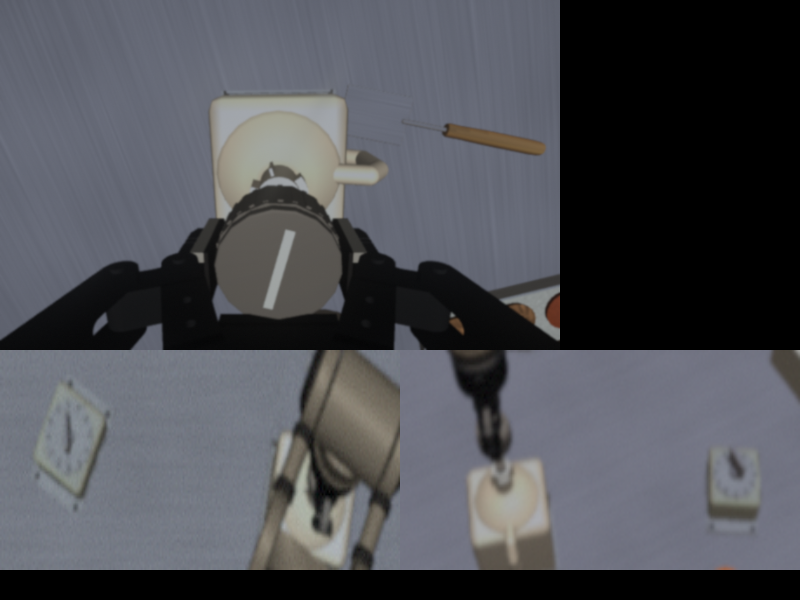

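The cap is held level at (280,262) above the open neck at (280,180). It has risen about 83 mm from fully pressed, so the rim is about 58 mm above the mouth. The key still looks wound.

```bash
python3 -c "
from station import job
print(job.job_done())"
```

```text
the job is handed in; nothing more can be done
None
```

The timer is wound to its stop, and the cap is off the jug, held level about 58 mm above the mouth; I handed the job in at about 17 s, and it returned no verdict.

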